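# Push home the locking pins of a drilling jig in order

### The arm

A 6-joint arm with a two-finger parallel gripper is mounted at the origin on the work surface. World frame = base frame: x ahead of the robot, y to its left, z up, the work surface at z = 0. Lengths are in mm, angles in rad, forces in N, time in s.
With the tool pointing down it reaches from about 350 to 775 mm from the base axis. Payload 7.3 kg.
Tool frame: the origin (TCP) lies between the finger pads; the fingertips stand 25 mm ahead of it and the grasp point (between the pads) lies 6 mm ahead of it; z points along the fingers, y is the line along which they close (so a half turn about z gives the same grasp; the last joint's range is limited). The gripper opens to 92 mm and grips with 3 to 60 N. Pads are 19 mm wide; open, the fingers measure 130 mm over their backs; the gripper's body (75 mm by 190 mm) begins 47 mm behind the grasp point.
Start: joints at [1.174, 0.342, 1.524, -0, 1.275, -0.146], TCP at [130.277, 508.596, 251.741] pointing down, gripper open.
Joint ranges: [-2.53, 2.53], [-0.77, 2.02], [0.04, 2.7], [-1, 4.14], [0.28, 2.66], [-3.11, 3.11]. Speed limits (rad/s): [2.57, 2.57, 3.14, 3.14, 3.14, 3.14].

### API

Orientations are given as [roll, pitch, yaw] about the fixed x, y, z axes, in that order (R = Rz(yaw) Ry(pitch) Rx(roll)).
In Python, from plant import bot gives the robot as it stands.
- The arm moves only by the tool play_rows, never from a script. Its argument "commands" is a list of rows, each an object of numbers: "x", "y", "z": the shift along the tool's x, y, z in m; "twist": the turn about the tool's z in degrees. In form: [{"x": .., "y": .., "z": .., "twist": ..}, ...]. A call has exactly 8 rows; each row is the pose to reach, as a shift and turn from the pose commanded when the call began, along the tool's axes at that moment; what a row does not reach only later rows make up. A row lasts 1/10 s, in which the tool goes at most 50 mm and 8.59 degrees, less where a joint would pass 70% of its speed; a pose out of reach is approached as far as the arm can. A call with a gripper value outside its range is refused whole. "jaw" is the closure, from 0 (fully open) to 1 (shut), set as the call begins (left out, the last holds). The fingers move at their own pace and stop on an object; the grip force is fixed at half the most. Time passes only in rows, so rows that repeat a pose let the fingers close, or fill a call up. It gives the time, the measured TCP pose, the force, the opening and the grip force at its end, in the units of the state.
- bot.get_obs(): the state, without advancing time (a new reading comes with each control period).
- bot.capture(name): name is "scene" or "top" or "wrist"; returns a dict with "pixels" (384x512x3 uint8, red, green, blue), "fx", "fy", "cx", "cy" (pixels), "eye" and "rotation" of the camera in the world. Camera axes: x right, y down, z forward; pixel columns grow to the right and rows downward; lengths in mm; the calibration is good to about 2 mm. A picture is of the moment at which its call begins. There is no depth.
- bot.close_job(): hands the job in; it is judged then, once.
The state is a dict: "time": time; "joint_positions": joint angles; "dq": joint speeds; "tau": joint torques, N m; "tool_pos": TCP position; "tcp_rot": TCP orientation; "contact_force": force on the tool from outside, world axes, zero at the start; "moment": the same for the moment, N m; "grip_width": finger opening in mm; "finger_force": force on a finger pad.
Only numpy, scipy, OpenCV 4.12 (cv2) and the standard library are available. Lean on these libraries where they do the work, as an engineer would, in place of code of your own. Each camera call takes 0.05 s, during which the arm holds its last target. There are 200 camera calls.

### The job

Lock the wooden drilling template to the white board: with the closed fingertips push three of its steel pins gently down, one after the other, until each head sits on its rubber washer on the template: first the square-headed pin, then the pin with the broad round head, last the one with the slim round head. Leave the pin with the cross bar as it is, pull no pin up, pick nothing up, and do not disturb the loose things on and around the jig.

Things in the scene. Friction and masses are not known exactly. Their poses are not given: they have to be found in the camera images.
- jig: drilling jig fixed to the bench: white plastic board 240 (x) x 340 (y) x 10 mm with a brown wooden template 170 x 280 x 18 mm centred on it, whose top is 28 mm above the bench. Origin: centre of the underside, z up. Four steel pins stand up from the template, at x, y = (-45, -90), (45, -30), (-45, 30), (45, 90) mm in the jig's frame; which pin stands in which place changes.
- pin_square_top (a point): centre of the flat top of the pin whose steel head is a square plate, 30 x 30 mm, 8 mm thick, on a 10 mm shank; moves with the pin. The top is 26 mm above the template at joint value 0, 12 mm when the head sits on its washer. z up.
- pin_square (a joint): how far that pin is pushed down, m: starts between 0 and 0.003, at 0.014 its head sits on its rubber washer, 4 mm thick, on the template (end of its travel). Slides vertically with about 2.5 N of friction and stays where it is left, no return spring; the head is cushioned on its shank: it gives by up to 4 mm at about 5 N/mm under a push (0.5 mm while the pin slides) and recovers; negative = pulled up.
- pin_round_top (a point): centre of the flat top of the pin whose steel head is a broad round disc, 36 mm across, 8 mm thick, on a 10 mm shank; moves with the pin. The top is 26 mm above the template at joint value 0, 12 mm when the head sits on its washer. z up.
- pin_round (a joint): how far that pin is pushed down, m: starts between 0 and 0.003, at 0.014 its head sits on its rubber washer, 4 mm thick, on the template (end of its travel). Slides vertically with about 2.5 N of friction and stays where it is left, no return spring; the head is cushioned on its shank: it gives by up to 4 mm at about 5 N/mm under a push (0.5 mm while the pin slides) and recovers; negative = pulled up.
- pin_slim_top (a point): centre of the flat top of the pin whose steel head is a slim round button, 16 mm across, 8 mm thick, on a 10 mm shank; moves with the pin. The top is 26 mm above the template at joint value 0, 12 mm when the head sits on its washer. z up.
- pin_slim (a joint): how far that pin is pushed down, m: starts between 0 and 0.003, at 0.014 its head sits on its rubber washer, 4 mm thick, on the template (end of its travel). Slides vertically with about 2.5 N of friction and stays where it is left, no return spring; the head is cushioned on its shank: it gives by up to 4 mm at about 5 N/mm under a push (0.5 mm while the pin slides) and recovers; negative = pulled up.
- pin_bar_top (a point): centre of the flat top of the pin whose steel head is a narrow cross bar, 12 x 48 mm (long along its own y), the pin to be left alone, 8 mm thick, on a 10 mm shank; moves with the pin. The top is 26 mm above the template at joint value 0, 12 mm when the head sits on its washer. z up.
- pin_bar (a joint): how far that pin is pushed down, m: starts between 0 and 0.003, at 0.014 its head sits on its rubber washer, 4 mm thick, on the template (end of its travel). Slides vertically with about 2.5 N of friction and stays where it is left, no return spring; the head is cushioned on its shank: it gives by up to 4 mm at about 5 N/mm under a push (0.5 mm while the pin slides) and recovers; negative = pulled up.
- punch: loose steel punch standing on the template, 18 mm across, 44 mm tall; origin at its foot. Bystander.
- weight: loose brass cylinder standing on the template, 30 mm across, 22 mm tall; origin at its foot. Bystander.
- bottle: clear bottle on the bench left of the jig, 68 mm across, 170 mm tall; origin at its foot. Bystander.
- jar: small jar on the bench left of the jig, 52 mm across, 50 mm tall; origin at its foot. Bystander.
- hammer: hammer lying on the bench right of the jig, roughly along the jig's y; under 30 mm high. Bystander.
- brush: brush lying on the bench right of the jig, roughly along the jig's y; under 30 mm high. Bystander.
- file: flat steel bar, 22 x 160 x 12 mm, lying on the bench beyond the jig; origin under its centre. Bystander.

How it is judged:
By the outcome, as a careful person would: the job done as asked, in the order asked, and still so for the second after the job is handed in, with the robot touching nothing.
It also fails if it takes over 51 s, if anything falls off the work surface, if the arm or the gripper's body presses on something with over 40 N, if the wrist force passes 120 N, or if a joint passes its speed limit or range.

## Working session

There is one attempt and no reset: what is moved stays moved. The work goes in short steps, Python scripts to look and compute and a tool call to move; the robot and the scene stay as the last step left them, time stands still between calls to the robot, and variables do not carry over. Pictures are saved under pics/ and viewed, at most 10 in all, crops included, and the job is handed in when it is done.

Besides the shell and the picture viewer there is one more tool, called after "Request:" as name(argument=value, ...), one argument or row to a line, values as JSON. play_rows: Moves the arm, as the interface text tells. Its arguments: {"type":"object","properties":{"commands":{"type":"array"},"jaw":{"type":"number"}},"required":["commands"]}

```bash
mkdir -p pics; cat > h.py <<'E'
import numpy as np, cv2, pickle
from plant import bot
def cap(n,f):
    c=bot.capture(n); pickle.dump(c,open(f'pics/{f}.pkl','wb'))
    cv2.imwrite(f'pics/{f}.png',c['pixels'][:,:,::-1]); return c
def ray(c,u,v,z):
    d=np.array(c['rotation'])@np.array([(u-c['cx'])/c['fx'],(v-c['cy'])/c['fy'],1]); e=np.array(c['eye'])
    return e+d*(z-e[2])/d[2]
def proj(c,p):
    q=np.array(c['rotation']).T@(np.array(p)-np.array(c['eye'])); return c['fx']*q[0]/q[2]+c['cx'],c['fy']*q[1]/q[2]+c['cy']
E
python3 - <<'E'
from h import *
a=cap('top','top0');b=cap('scene','scene0')
for c in(a,b): print(c['eye'],np.round(c['rotation'],3).tolist(),c['fx'])
big=np.vstack([cv2.resize(a['pixels'],(800,600))[:,:,::-1]]);cv2.imwrite('pics/topb.png',big)
cv2.imwrite('pics/sceneb.png',cv2.resize(b['pixels'],(800,600))[:,:,::-1])
print(bot.get_obs())
E
```

```text
[419.02962924  10.79237366 899.6691861 ] [-2.988, -0.018, -1.587] 361.2163618564756
[1200.9103112   700.18506421  678.95645068] [-2.156, -0.018, 2.395] 385.7551783226514
{'time': 0.1, 'joint_positions': array([ 1.17402304e+00,  3.42658088e-01,  1.52487715e+00, -1.38521834e-05,
        1.27541030e+00, -1.45999629e-01]), 'dq': array([ 0.00186402, -0.0007755 , -0.00296543,  0.00086994,  0.00032986,
        0.00149174]), 'tau': array([ 2.48048716e-03, -4.31999481e+01, -2.44692475e+01,  7.21322419e-02,
        5.26315346e-02, -5.25432779e-05]), 'tool_pos': array([130.14037541, 508.29118418, 251.12730033]), 'tcp_rot': array([-3.14025223e+00, -1.83714042e-04,  2.89082291e+00]), 'contact_force': array([-0.35655237, -0.03459802, -0.17716877]), 'moment': array([-0.03521343,  0.02760816, -0.03003817]), 'finger_force': 0.0, 'grip_width': 91.65641195256896}
```

View pics/topb.png

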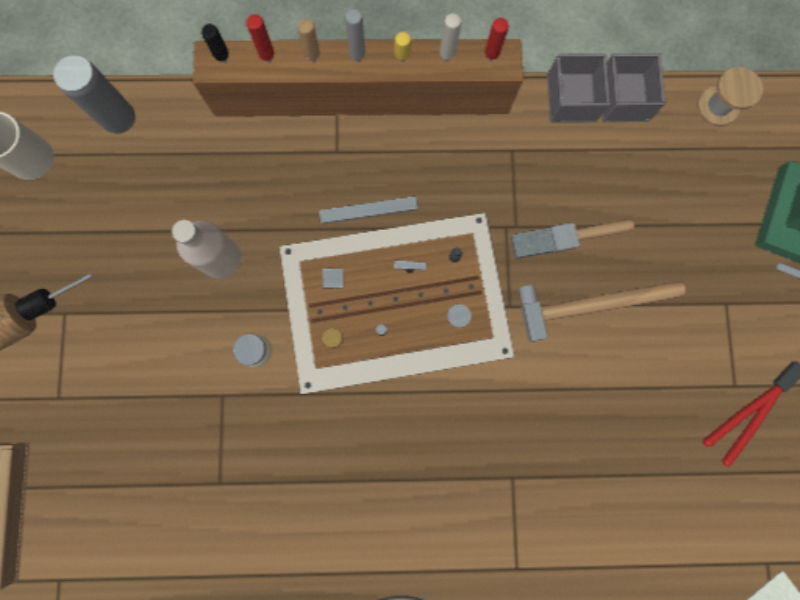

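View pics/sceneb.png

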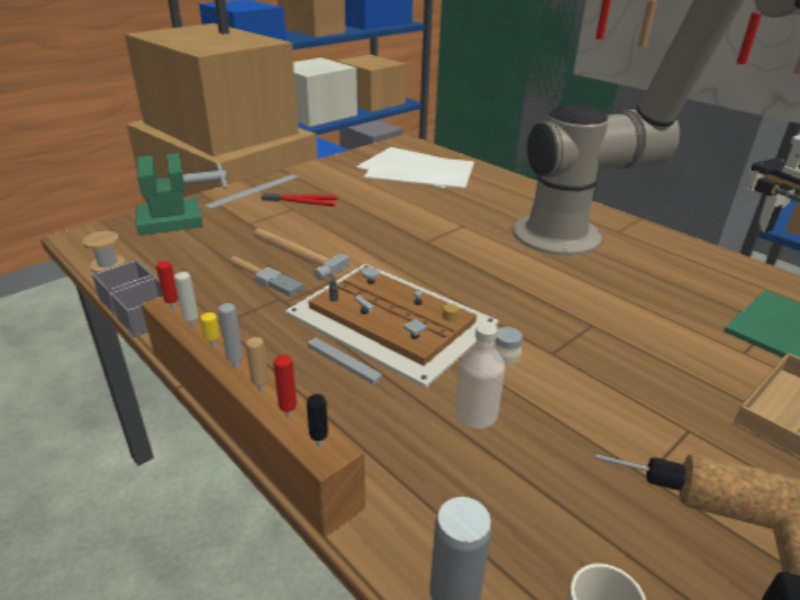

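The top view (800-px scale) shows the square pin at (333,278), the bar at (410,266), the broad round at (459,316) and the slim at (381,329). The punch is at (456,254), the weight at (333,338), the bottle foot near (220,265) and the jar at (250,350). The scene view agrees. Next I compute positions.

```bash
cat >> h.py <<'E'
from scipy.spatial.transform import Rotation as Ro
def load(f):
    c=pickle.load(open(f'pics/{f}.pkl','rb')); r=np.array(c['rotation'])
    if r.size==3: c['rotation']=Ro.from_euler('xyz',r).as_matrix()
    return c
E
python3 - <<'E'
from h import *
c=load('top0'); im=c['pixels']; hsv=cv2.cvtColor(im,cv2.COLOR_RGB2HSV)
print(c['rotation'].round(2).tolist())
s=.64
# board outline: low saturation bright
m=((hsv[...,1]<60)&(hsv[...,2]>150)).astype(np.uint8)
n,l,st,ce=cv2.connectedComponentsWithStats(m)
k=l[int(370*s),int(400*s)]; print('board',k,st[k])
cn=max(cv2.findContours((l==k).astype(np.uint8),0,1)[0],key=cv2.contourArea)
box=cv2.boxPoints(cv2.minAreaRect(cn)); ap=cv2.approxPolyDP(cv2.convexHull(cn),6,True)[:,0]
W=np.array([ray(c,u,v,10)[:2] for u,v in ap]); print(ap.tolist(),W.round(1).tolist())
print('sides',[np.linalg.norm(W[i]-W[i-1]).round(1) for i in range(len(W))])
# pins
for nm,(u,v),z in [('square',(333,278),53),('bar',(410,266),53),('round',(459,316),53),('slim',(381,329),53),('punch',(456,254),72),('weight',(333,338),50),('jar',(250,350),50),('bottlecap',(184,230),170)]:
    u,v=u*s,v*s; r=13
    x0,y0=int(u)-r,int(v)-r; p=hsv[y0:y0+2*r,x0:x0+2*r].astype(int)
    g=((p[...,1]<70)&(p[...,2]>95)).astype(np.uint8)
    n,l,st,ce=cv2.connectedComponentsWithStats(g)
    best=min(range(1,n),key=lambda i:np.hypot(*(ce[i]-r))-.05*st[i,4]) if n>1 else None
    q=ce[best]+[x0,y0] if best else (u,v)
    print(nm,np.round(q,1),st[best].tolist() if best else '',ray(c,*q,z).round(1),'guess',ray(c,u,v,z).round(1))
E
```

```text
[[-0.02, -0.99, 0.15], [-1.0, 0.01, -0.02], [0.02, -0.15, -0.99]]
board 91 [ 179  136  150  116 4968]
[[310, 137], [328, 228], [192, 251], [180, 157]] [[690.2, -150.3], [458.0, -185.5], [407.8, 147.6], [641.7, 180.1]]
sides [np.float64(334.0), np.float64(234.9), np.float64(336.9), np.float64(236.2)]
square [212.7 177.4] [6, 8, 14, 12, 162] [580.2  93.6  53. ] guess [578.9  92.7  53. ]
bar [262.1 169.3] [3, 10, 21, 6, 107] [598.3 -24.2  53. ] guess [596.1 -25.   53. ]
round [293.5 201.8] [6, 6, 16, 15, 188] [519.  -97.1  53. ] guess [518.  -97.7  53. ]
slim [243.6 210.3] [10, 10, 8, 7, 38] [500.5  21.2  53. ] guess [500.   20.5  53. ]
punch [286.1 150. ] [0, 0, 23, 4, 56] [640.3 -81.2  72. ] guess [609.6 -93.8  72. ]
weight [200.  226.5] [0, 22, 1, 4, 4] [464.4 123.4  50. ] guess [487.8  92.8  50. ]
jar [160.6 223.8] [2, 3, 24, 21, 397] [472.1 215.1  50. ] guess [471.7 216.6  50. ]
bottlecap [119.8 150. ] [6, 6, 20, 20, 325] [618.1 273.8 170. ] guess [624.  278.2 170. ]
```

The pins match the jig model to within 1 mm: centre (549.4, -2), yaw 0.149. The square pin is at jig (45,90), the bar at (45,-30), the round at (-45,-90) and the slim at (-45,30). Now I move high above the square pin with the jaw shut.

Request:
play_rows(
  commands=[
    {"x":-0.02,"y":-0.011,"z":0,"twist":0},
    {"x":-0.055,"y":-0.03,"z":0,"twist":0},
    {"x":-0.09,"y":-0.048,"z":0,"twist":0},
    {"x":-0.125,"y":-0.067,"z":0,"twist":0},
    {"x":-0.16,"y":-0.086,"z":0,"twist":0},
    {"x":-0.195,"y":-0.105,"z":0,"twist":0},
    {"x":-0.23,"y":-0.124,"z":0,"twist":0},
    {"x":-0.265,"y":-0.143,"z":0,"twist":0},
  ],
  jaw=1,
)

```text
time: 0.9
tool_pos: [352.3, 302.9, 251.5]
tcp_rot: [-3.141, -0.0, 2.891]
contact_force: [0.9, 0.9, 0.2]
grip_width: 32.8
finger_force: 0.0
```

Request:
play_rows(
  commands=[
    {"x":-0.035,"y":-0.019,"z":0,"twist":0},
    {"x":-0.07,"y":-0.037,"z":0,"twist":0},
    {"x":-0.105,"y":-0.056,"z":0,"twist":0},
    {"x":-0.14,"y":-0.075,"z":0,"twist":0},
    {"x":-0.175,"y":-0.094,"z":0,"twist":0},
    {"x":-0.21,"y":-0.113,"z":0,"twist":0},
    {"x":-0.245,"y":-0.132,"z":0,"twist":0},
    {"x":-0.274,"y":-0.147,"z":0,"twist":0},
  ],
)

```text
time: 1.7
tool_pos: [581.6, 92.1, 251.2]
tcp_rot: [-3.141, -0.001, 2.89]
contact_force: [-0.6, 0.9, 0.5]
grip_width: 0.5
finger_force: 0.0
```

Request:
play_rows(
  commands=[
    {"x":0,"y":0,"z":0.015,"twist":0},
    {"x":0,"y":0,"z":0.035,"twist":0},
    {"x":0,"y":0,"z":0.055,"twist":0},
    {"x":0,"y":0,"z":0.075,"twist":0},
    {"x":0,"y":0,"z":0.09,"twist":0},
    {"x":0,"y":0,"z":0.1,"twist":0},
    {"x":0,"y":0,"z":0.1,"twist":0},
    {"x":0,"y":0,"z":0.1,"twist":0},
  ],
)

```text
time: 2.5
tool_pos: [580.7, 93.9, 152.0]
tcp_rot: [3.141, 0.0, 2.891]
contact_force: [0.9, 0.5, 0.1]
grip_width: 0.7
finger_force: 0.0
```

```bash
python3 - <<'E'
from h import *
cap('wrist','w0'); c=load('w0'); o=bot.get_obs(); print(o['tool_pos'],o['tcp_rot'],o['contact_force'],c['eye'])
for p in [(580.5,93.7,53),(500.5,21,53),(518.5,-97.5,53),(598.3,-24.7,53)]: print(proj(c,p))
E
```

```text
[580.88585171  93.95311878 152.47862301] [3.14116094e+00 1.19503597e-03 2.89086312e+00] [1.28879833 0.20638319 0.5034413 ] [500.86806431 115.1861089  285.41946039]
(np.float64(257.49267922310275), np.float64(199.83249010211958))
(np.float64(134.48833985315636), np.float64(123.71729105733537))
(np.float64(0.95741272219243), np.float64(184.9189963943927))
(np.float64(126.37285836534537), np.float64(252.30138073578036))
```

View pics/w0.png

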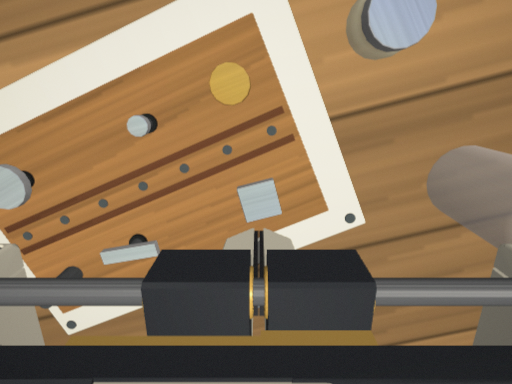

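The wrist view shows the square head at about (259,201) against a predicted (257,200), so we are aligned. The slim head is at (138,125). I descend to just above the head, then push slowly.

Request:
play_rows(
  commands=[
    {"x":0,"y":0,"z":0.015,"twist":0},
    {"x":0,"y":0,"z":0.03,"twist":0},
    {"x":0,"y":0,"z":0.045,"twist":0},
    {"x":0,"y":0,"z":0.057,"twist":0},
    {"x":0,"y":0,"z":0.064,"twist":0},
    {"x":0,"y":0,"z":0.068,"twist":0},
    {"x":0,"y":0,"z":0.068,"twist":0},
    {"x":0,"y":0,"z":0.068,"twist":0},
  ],
)

```text
time: 3.35
tool_pos: [580.8, 93.9, 84.3]
tcp_rot: [3.141, 0.001, 2.891]
contact_force: [-0.0, 0.3, 0.2]
grip_width: 0.0
finger_force: 0.0
```

Request:
play_rows(
  commands=[
    {"x":0,"y":0,"z":0.002,"twist":0},
    {"x":0,"y":0,"z":0.004,"twist":0},
    {"x":0,"y":0,"z":0.006,"twist":0},
    {"x":0,"y":0,"z":0.007,"twist":0},
    {"x":0,"y":0,"z":0.008,"twist":0},
    {"x":0,"y":0,"z":0.009,"twist":0},
    {"x":0,"y":0,"z":0.01,"twist":0},
    {"x":0,"y":0,"z":0.01,"twist":0},
  ],
)

```text
time: 4.15
tool_pos: [580.5, 93.9, 73.7]
tcp_rot: [3.141, 0.0, 2.891]
contact_force: [-0.7, 0.4, 1.1]
grip_width: 0.4
finger_force: 0.8
```

Request:
play_rows(
  commands=[
    {"x":0,"y":0,"z":0.001,"twist":0},
    {"x":0,"y":0,"z":0.002,"twist":0},
    {"x":0,"y":0,"z":0.003,"twist":0},
    {"x":0,"y":0,"z":0.004,"twist":0},
    {"x":0,"y":0,"z":0.005,"twist":0},
    {"x":0,"y":0,"z":0.006,"twist":0},
    {"x":0,"y":0,"z":0.006,"twist":0},
    {"x":0,"y":0,"z":0.006,"twist":0},
  ],
)

```text
time: 4.95
tool_pos: [580.5, 93.9, 67.7]
tcp_rot: [3.142, 0.0, 2.891]
contact_force: [0.7, -0.3, 2.0]
grip_width: 0.3
finger_force: 0.6
```

Request:
play_rows(
  commands=[
    {"x":0,"y":0,"z":0.0005,"twist":0},
    {"x":0,"y":0,"z":0.001,"twist":0},
    {"x":0,"y":0,"z":0.0015,"twist":0},
    {"x":0,"y":0,"z":0.002,"twist":0},
    {"x":0,"y":0,"z":0.0025,"twist":0},
    {"x":0,"y":0,"z":0.003,"twist":0},
    {"x":0,"y":0,"z":0.003,"twist":0},
    {"x":0,"y":0,"z":0.003,"twist":0},
  ],
)

```text
time: 5.75
tool_pos: [580.5, 93.9, 64.8]
tcp_rot: [3.141, 0.0, 2.891]
contact_force: [-0.2, -0.1, 1.5]
grip_width: 0.6
finger_force: 1.2
```

Request:
play_rows(
  commands=[
    {"x":0,"y":0,"z":0.0003,"twist":0},
    {"x":0,"y":0,"z":0.0006,"twist":0},
    {"x":0,"y":0,"z":0.0008,"twist":0},
    {"x":0,"y":0,"z":0.0008,"twist":0},
    {"x":0,"y":0,"z":0.0008,"twist":0},
    {"x":0,"y":0,"z":0.0008,"twist":0},
    {"x":0,"y":0,"z":0.0008,"twist":0},
    {"x":0,"y":0,"z":0.0008,"twist":0},
  ],
)

```text
time: 6.55
tool_pos: [580.5, 93.9, 64.2]
tcp_rot: [3.141, 0.0, 2.891]
contact_force: [-1.4, 0.4, 4.9]
grip_width: 0.3
finger_force: 2.6
```

Request:
play_rows(
  commands=[
    {"x":0,"y":0,"z":0.0003,"twist":0},
    {"x":0,"y":0,"z":0.0006,"twist":0},
    {"x":0,"y":0,"z":0.0008,"twist":0},
    {"x":0,"y":0,"z":0.0008,"twist":0},
    {"x":0,"y":0,"z":0.0008,"twist":0},
    {"x":0,"y":0,"z":0.0008,"twist":0},
    {"x":0,"y":0,"z":0.0008,"twist":0},
    {"x":0,"y":0,"z":0.0008,"twist":0},
  ],
)

```text
time: 7.35
tool_pos: [580.5, 93.9, 63.7]
tcp_rot: [3.141, 0.001, 2.891]
contact_force: [-1.8, -0.4, 7.6]
grip_width: 0.6
finger_force: 3.7
```

It's seated: force rises about 5 N/mm at the end of travel. Now I lift, travel high over to the broad round pin, and check.

Request:
play_rows(
  commands=[
    {"x":0,"y":0,"z":-0.003,"twist":0},
    {"x":0,"y":0,"z":-0.012,"twist":0},
    {"x":0,"y":0,"z":-0.03,"twist":0},
    {"x":0,"y":0,"z":-0.05,"twist":0},
    {"x":0,"y":0,"z":-0.07,"twist":0},
    {"x":0.001,"y":-0.02,"z":-0.08,"twist":0},
    {"x":0.003,"y":-0.05,"z":-0.08,"twist":0},
    {"x":0.005,"y":-0.08,"z":-0.08,"twist":0},
  ],
)

```text
time: 8.15
tool_pos: [555.3, 17.2, 143.7]
tcp_rot: [3.142, 0.0, 2.892]
contact_force: [0.1, 0.4, 0.7]
grip_width: 0.7
finger_force: 0.0
```

Request:
play_rows(
  commands=[
    {"x":0.002,"y":-0.03,"z":0,"twist":0},
    {"x":0.004,"y":-0.06,"z":0,"twist":0},
    {"x":0.006,"y":-0.09,"z":0,"twist":0},
    {"x":0.007,"y":-0.11,"z":0,"twist":0},
    {"x":0.008,"y":-0.121,"z":0,"twist":0},
    {"x":0.008,"y":-0.121,"z":0,"twist":0},
    {"x":0.008,"y":-0.121,"z":0,"twist":0},
    {"x":0.008,"y":-0.121,"z":0,"twist":0},
  ],
)

```text
time: 8.95
tool_pos: [518.2, -96.6, 143.1]
tcp_rot: [3.141, -0.0, 2.892]
contact_force: [-0.6, -0.2, -0.2]
grip_width: 0.4
finger_force: 0.0
```

```bash
python3 - <<'E'
from h import *
cap('wrist','w1'); c=load('w1'); o=bot.get_obs(); print(o['tool_pos'],o['tcp_rot'],o['contact_force'])
for p in [(580.5,93.7,40),(500.5,21,53),(518.3,-97.6,53)]: print(np.round(proj(c,p),1))
hsv=cv2.cvtColor(c['pixels'],cv2.COLOR_RGB2HSV)
m=((hsv[...,1]<70)&(hsv[...,2]>95)).astype(np.uint8); m[235:]=0
n,l,st,ce=cv2.connectedComponentsWithStats(m)
for i in range(1,n):
    if st[i,4]>150: print(ce[i].round(1),st[i].tolist(),ray(c,*ce[i],53).round(1))
E
```

```text
[518.21615983 -96.61602973 143.07627934] [ 3.14130332e+00 -6.83012596e-05  2.89205326e+00] [ 0.41581103 -0.64073132  0.16282039]
[502.1 213.4]
[409.9 143.5]
[256.6 204.3]
[320.3  96.5] [141, 0, 371, 235, 18726] [452.6 -35.3  53. ]
[409.6 145.2] [399, 134, 23, 23, 386] [501.7  20.7  53. ]
[122.2 210.9] [91, 181, 66, 54, 2133] [ 497.7 -199.4   53. ]
[258.2 208. ] [235, 184, 47, 51, 1787] [521.5 -97.1  53. ]
[497.7 213.9] [481, 193, 31, 42, 1009] [572.2  81.1  53. ]
```

View pics/w1.png

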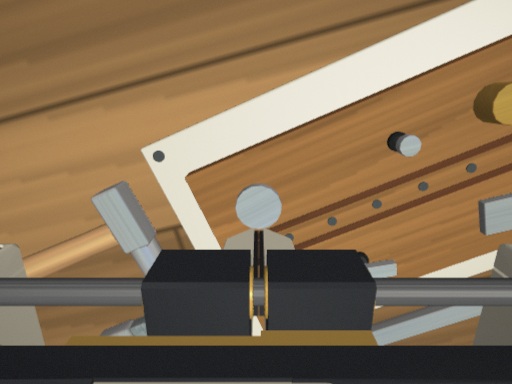

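The broad round head is at (258,207), predicted (257,204), so it is within about 2 mm. The slim pin is at (410,145), clear of everything. I descend and push.

Request:
play_rows(
  commands=[
    {"x":-0.001,"y":0,"z":0.015,"twist":0},
    {"x":-0.001,"y":0,"z":0.03,"twist":0},
    {"x":-0.001,"y":0,"z":0.045,"twist":0},
    {"x":-0.001,"y":0,"z":0.055,"twist":0},
    {"x":-0.001,"y":0,"z":0.06,"twist":0},
    {"x":-0.001,"y":0,"z":0.062,"twist":0},
    {"x":-0.001,"y":0,"z":0.063,"twist":0},
    {"x":-0.001,"y":0,"z":0.063,"twist":0},
  ],
)

```text
time: 9.8
tool_pos: [519.2, -97.8, 80.5]
tcp_rot: [3.142, 0.001, 2.891]
contact_force: [-0.0, 0.4, 0.5]
grip_width: 0.5
finger_force: 0.0
```

Request:
play_rows(
  commands=[
    {"x":0,"y":0,"z":0.001,"twist":0},
    {"x":0,"y":0,"z":0.002,"twist":0},
    {"x":0,"y":0,"z":0.003,"twist":0},
    {"x":0,"y":0,"z":0.004,"twist":0},
    {"x":0,"y":0,"z":0.005,"twist":0},
    {"x":0,"y":0,"z":0.006,"twist":0},
    {"x":0,"y":0,"z":0.007,"twist":0},
    {"x":0,"y":0,"z":0.007,"twist":0},
  ],
)

```text
time: 10.6
tool_pos: [519.2, -97.9, 73.0]
tcp_rot: [3.142, 0.0, 2.891]
contact_force: [1.8, -0.1, 1.1]
grip_width: 0.3
finger_force: 0.8
```

Request:
play_rows(
  commands=[
    {"x":0,"y":0,"z":0.001,"twist":0},
    {"x":0,"y":0,"z":0.002,"twist":0},
    {"x":0,"y":0,"z":0.003,"twist":0},
    {"x":0,"y":0,"z":0.004,"twist":0},
    {"x":0,"y":0,"z":0.005,"twist":0},
    {"x":0,"y":0,"z":0.006,"twist":0},
    {"x":0,"y":0,"z":0.007,"twist":0},
    {"x":0,"y":0,"z":0.007,"twist":0},
  ],
)

```text
time: 11.4
tool_pos: [518.8, -97.8, 65.9]
tcp_rot: [3.141, -0.0, 2.891]
contact_force: [0.9, -0.5, 1.7]
grip_width: 0.6
finger_force: 0.8
```

Request:
play_rows(
  commands=[
    {"x":0,"y":0,"z":0.0005,"twist":0},
    {"x":0,"y":0,"z":0.001,"twist":0},
    {"x":0,"y":0,"z":0.0015,"twist":0},
    {"x":0,"y":0,"z":0.0018,"twist":0},
    {"x":0,"y":0,"z":0.0021,"twist":0},
    {"x":0,"y":0,"z":0.0021,"twist":0},
    {"x":0,"y":0,"z":0.0021,"twist":0},
    {"x":0,"y":0,"z":0.0021,"twist":0},
  ],
)

```text
time: 12.2
tool_pos: [518.9, -97.8, 64.2]
tcp_rot: [3.142, -0.0, 2.891]
contact_force: [-0.2, -0.4, 5.0]
grip_width: 0.6
finger_force: 2.5
```

Request:
play_rows(
  commands=[
    {"x":0,"y":0,"z":0.0003,"twist":0},
    {"x":0,"y":0,"z":0.0006,"twist":0},
    {"x":0,"y":0,"z":0.0009,"twist":0},
    {"x":0,"y":0,"z":0.0009,"twist":0},
    {"x":0,"y":0,"z":0.0009,"twist":0},
    {"x":0,"y":0,"z":0.0009,"twist":0},
    {"x":0,"y":0,"z":0.0009,"twist":0},
    {"x":0,"y":0,"z":0.0009,"twist":0},
  ],
)

```text
time: 13.0
tool_pos: [518.9, -97.8, 63.6]
tcp_rot: [3.142, 0.0, 2.891]
contact_force: [-1.7, -0.0, 8.0]
grip_width: 0.2
finger_force: 3.9
```

Request:
play_rows(
  commands=[
    {"x":0,"y":0,"z":-0.003,"twist":0},
    {"x":0,"y":0,"z":-0.012,"twist":0},
    {"x":0,"y":0,"z":-0.03,"twist":0},
    {"x":0,"y":0,"z":-0.05,"twist":0},
    {"x":0,"y":0,"z":-0.07,"twist":0},
    {"x":0.006,"y":0.015,"z":-0.08,"twist":0},
    {"x":0.016,"y":0.04,"z":-0.08,"twist":0},
    {"x":0.027,"y":0.065,"z":-0.08,"twist":0},
  ],
)

```text
time: 13.8
tool_pos: [508.2, -26.6, 143.2]
tcp_rot: [3.141, -0.0, 2.89]
contact_force: [-0.6, 0.4, 0.2]
grip_width: 0.6
finger_force: 0.0
```

Request:
play_rows(
  commands=[
    {"x":0.01,"y":0.024,"z":0,"twist":0},
    {"x":0.017,"y":0.04,"z":0,"twist":0},
    {"x":0.02,"y":0.0455,"z":0,"twist":0},
    {"x":0.02,"y":0.0455,"z":0.015,"twist":0},
    {"x":0.02,"y":0.0455,"z":0.025,"twist":0},
    {"x":0.02,"y":0.0455,"z":0.03,"twist":0},
    {"x":0.02,"y":0.0455,"z":0.03,"twist":0},
    {"x":0.02,"y":0.0455,"z":0.03,"twist":0},
  ],
)

```text
time: 14.6
tool_pos: [501.0, 20.6, 113.2]
tcp_rot: [3.142, 0.0, 2.89]
contact_force: [0.4, 0.4, 0.6]
grip_width: 0.1
finger_force: 0.0
```

```bash
python3 - <<'E'
from h import *
cap('wrist','w2'); c=load('w2'); o=bot.get_obs(); print(o['tool_pos'],o['contact_force'])
print(np.round(proj(c,(501,20.9,53)),1), np.round(proj(c,[*o['tool_pos'][:2],53]),1))
hsv=cv2.cvtColor(c['pixels'],cv2.COLOR_RGB2HSV)
m=((hsv[...,1]<70)&(hsv[...,2]>95)).astype(np.uint8); m[260:]=0
n,l,st,ce=cv2.connectedComponentsWithStats(m)
for i in range(1,n):
    if st[i,4]>150: print(ce[i].round(1),st[i].tolist(),ray(c,*ce[i],53).round(1))
E
```

```text
[501.10577845  20.61009679 113.38402397] [ 0.32507857  0.88849528 -1.14270165]
[258.1 219.3] [257.8 219.5]
[258.5 146.9] [1, 31, 462, 229, 26265] [453.6  33.4  53. ]
[495.  103.4] [473, 67, 39, 72, 1943] [463.7 177.2  53. ]
[258.8 234.7] [223, 206, 72, 54, 1437] [512.2  18.5  53. ]
[  9.6 251.9] [0, 244, 22, 16, 318] [ 481.5 -153.7   53. ]
[505.1 251.5] [496, 244, 16, 16, 193] [567.6 181.7  53. ]
[116.5 254.1] [95, 247, 44, 13, 414] [501.8 -81.9  53. ]
```

View pics/w2.png

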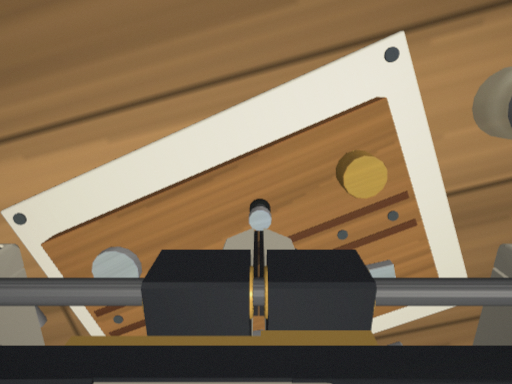

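The slim head is at about (260,218), predicted (258,219), so it sits under the fingertips. Pushing.

Request:
play_rows(
  commands=[
    {"x":0,"y":0.001,"z":0.01,"twist":0},
    {"x":0,"y":0.001,"z":0.02,"twist":0},
    {"x":0,"y":0.001,"z":0.027,"twist":0},
    {"x":0,"y":0.001,"z":0.031,"twist":0},
    {"x":0,"y":0.001,"z":0.033,"twist":0},
    {"x":0,"y":0.001,"z":0.033,"twist":0},
    {"x":0,"y":0.001,"z":0.033,"twist":0},
    {"x":0,"y":0.001,"z":0.033,"twist":0},
  ],
)

```text
time: 15.45
tool_pos: [501.3, 21.9, 80.4]
tcp_rot: [3.141, 0.001, 2.891]
contact_force: [-0.7, 1.5, 0.5]
grip_width: 0.2
finger_force: 0.0
```

Request:
play_rows(
  commands=[
    {"x":0,"y":0,"z":0.001,"twist":0},
    {"x":0,"y":0,"z":0.002,"twist":0},
    {"x":0,"y":0,"z":0.003,"twist":0},
    {"x":0,"y":0,"z":0.004,"twist":0},
    {"x":0,"y":0,"z":0.005,"twist":0},
    {"x":0,"y":0,"z":0.006,"twist":0},
    {"x":0,"y":0,"z":0.007,"twist":0},
    {"x":0,"y":0,"z":0.007,"twist":0},
  ],
)

```text
time: 16.25
tool_pos: [501.1, 21.9, 73.0]
tcp_rot: [3.141, 0.0, 2.891]
contact_force: [0.1, -0.5, 1.3]
grip_width: 0.6
finger_force: 0.8
```

Request:
play_rows(
  commands=[
    {"x":0,"y":0,"z":0.001,"twist":0},
    {"x":0,"y":0,"z":0.002,"twist":0},
    {"x":0,"y":0,"z":0.003,"twist":0},
    {"x":0,"y":0,"z":0.004,"twist":0},
    {"x":0,"y":0,"z":0.005,"twist":0},
    {"x":0,"y":0,"z":0.006,"twist":0},
    {"x":0,"y":0,"z":0.007,"twist":0},
    {"x":0,"y":0,"z":0.007,"twist":0},
  ],
)

```text
time: 17.05
tool_pos: [501.1, 21.9, 66.0]
tcp_rot: [3.141, -0.0, 2.891]
contact_force: [0.7, 0.8, 1.2]
grip_width: 0.4
finger_force: 0.7
```

Request:
play_rows(
  commands=[
    {"x":0,"y":0,"z":0.0005,"twist":0},
    {"x":0,"y":0,"z":0.001,"twist":0},
    {"x":0,"y":0,"z":0.0015,"twist":0},
    {"x":0,"y":0,"z":0.0018,"twist":0},
    {"x":0,"y":0,"z":0.0021,"twist":0},
    {"x":0,"y":0,"z":0.0021,"twist":0},
    {"x":0,"y":0,"z":0.0021,"twist":0},
    {"x":0,"y":0,"z":0.0021,"twist":0},
  ],
)

```text
time: 17.85
tool_pos: [501.1, 21.9, 64.2]
tcp_rot: [3.141, 0.0, 2.891]
contact_force: [-0.9, 0.2, 5.5]
grip_width: 0.8
finger_force: 2.5
```

Request:
play_rows(
  commands=[
    {"x":0,"y":0,"z":0.0003,"twist":0},
    {"x":0,"y":0,"z":0.0006,"twist":0},
    {"x":0,"y":0,"z":0.0009,"twist":0},
    {"x":0,"y":0,"z":0.0009,"twist":0},
    {"x":0,"y":0,"z":0.0009,"twist":0},
    {"x":0,"y":0,"z":0.0009,"twist":0},
    {"x":0,"y":0,"z":0.0009,"twist":0},
    {"x":0,"y":0,"z":0.0009,"twist":0},
  ],
)

```text
time: 18.65
tool_pos: [501.2, 21.9, 63.5]
tcp_rot: [3.141, 0.0, 2.891]
contact_force: [-1.4, -0.2, 7.1]
grip_width: 0.1
finger_force: 4.0
```

Seated. I retract upward, shift toward the base side, and check.

Request:
play_rows(
  commands=[
    {"x":0,"y":0,"z":-0.003,"twist":0},
    {"x":0,"y":0,"z":-0.012,"twist":0},
    {"x":0,"y":0,"z":-0.03,"twist":0},
    {"x":0,"y":0,"z":-0.055,"twist":0},
    {"x":0,"y":0,"z":-0.085,"twist":0},
    {"x":0,"y":0,"z":-0.115,"twist":0},
    {"x":0,"y":0,"z":-0.145,"twist":0},
    {"x":0,"y":0,"z":-0.17,"twist":0},
  ],
)

```text
time: 19.45
tool_pos: [501.1, 21.9, 235.1]
tcp_rot: [3.141, 0.001, 2.891]
contact_force: [-0.1, -0.2, 0.0]
grip_width: 0.4
finger_force: 0.0
```

Request:
play_rows(
  commands=[
    {"x":0.02,"y":0,"z":-0.02,"twist":0},
    {"x":0.04,"y":0,"z":-0.03,"twist":0},
    {"x":0.06,"y":0,"z":-0.03,"twist":0},
    {"x":0.08,"y":0,"z":-0.03,"twist":0},
    {"x":0.09,"y":0,"z":-0.03,"twist":0},
    {"x":0.09,"y":0,"z":-0.03,"twist":0},
    {"x":0.09,"y":0,"z":-0.03,"twist":0},
    {"x":0.09,"y":0,"z":-0.03,"twist":0},
  ],
)

```text
time: 20.25
tool_pos: [414.7, 43.9, 263.1]
tcp_rot: [3.142, 0.0, 2.891]
contact_force: [-0.0, -0.7, 0.1]
grip_width: -0.0
finger_force: 0.0
```

```bash
python3 - <<'E'
from h import *
cap('scene','s1'); c=load('s1'); print(bot.get_obs()['tool_pos'])
a=load('scene0')
f=lambda c:cv2.resize(c['pixels'][155:260,170:350],(720,420),interpolation=cv2.INTER_CUBIC)[:,:,::-1]
cv2.imwrite('pics/s1c.png',cv2.resize(np.vstack([f(a),f(c)]),(514,600)))
E
```

```text
[414.58333799  43.9638727  263.00107646]
```

View pics/s1c.png

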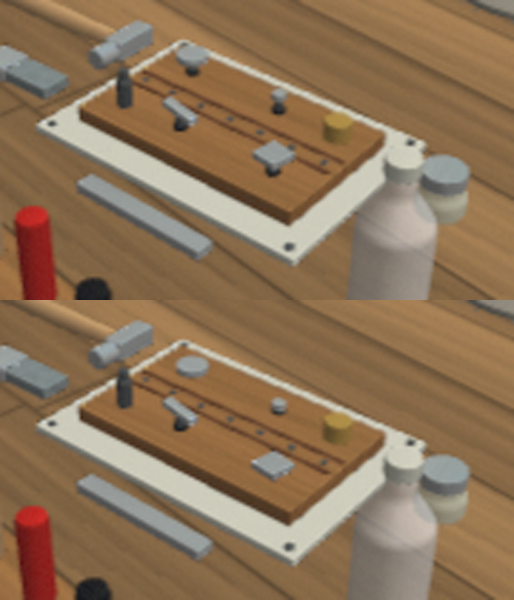

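Compared before (top) and after (bottom), the square (272,465), round (192,367) and slim (279,405) heads are now down on the template. The bar pin and all the loose items are unchanged.

```bash
python3 -c "
from plant import bot
print(bot.close_job())"
```

```text
the job is handed in; nothing more can be done
None
```

I pushed the square, broad round and slim pins down in that order until each seated on its washer. The bar pin and the loose things look unmoved in the final picture, and I handed the job in at about 20 s.

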